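Rap two cast blocks out of a turnover mould

ROBOT

A 6-joint arm with a two-finger parallel gripper is mounted at the origin on a cart in front of the work surface, level with it; the furniture and walls round the work are solid. World frame = base frame: x ahead of the robot, y to its left, z up, the work surface at z = 0. Lengths are in m, angles in degrees, forces in N, time in s.
With the tool pointing down it reaches from about 0.375 to 0.9 m from the base axis. Payload 3.1 kg.
Tool frame: the origin (TCP) lies where the fingers leave the gripper's body, on its centre line; the fingertips stand bot.tips_ahead ahead of it and the grasp point (between the pads) lies 51 mm ahead of it (bot.tips_ahead is the distance from the TCP to the fingertips, in m); z points along the fingers, x is the direction in which the jaws open and shut, and the axes are right-handed (so a half turn about z gives the same grasp; the last joint's range is limited). The gripper opens to 87 mm and grips with 3 to 60 N. Pads are 19 mm wide; open, the fingers measure 117 mm over their backs; the gripper's body (75 mm by 190 mm) begins 51 mm behind the grasp point.
Start: joints at [59.731, 30.224, 82.088, -0, 67.689, -10.227], TCP at [0.214, 0.587, 0.292] pointing down, gripper open.
Joint ranges: [-176.69, 176.69], [-43.24, 126.21], [12.49, 139.97], [-82, 262], [0, 151.66], [-163.58, 163.58]. Speed limits (degrees/s): [159.86, 159.86, 180, 180, 180, 180].

INTERFACE

Orientations are given as a 3x3 rotation matrix whose columns are the frame's x, y, z axes.
In Python, from rig import bot, vision, nets gives the robot as it stands.
- The arm moves only by the tool play_rows, never from a script. Its argument "series" is a list of rows, each an object of numbers: "tx", "ty", "tz": the shift along the world's x, y, z as a fraction of full scale; "turn": the turn about the world's z as a fraction of full scale. A call has 1 to 10 rows; each row shifts and turns the commanded pose from where the row before left it; what a row does not reach is not made up. Full scale, the value 1, is 0.8 m for a shift and 60 degrees for a turn. A row lasts 1/10 s, in which the tool goes at most 50 mm and 8.59 degrees, less where a joint would pass 70% of its speed; a pose out of reach is approached as far as the arm can. A call with a number of a shift or a turn outside -1 to 1 is refused whole. A call with a gripper value outside its range is refused whole. "gripper" is the opening, from 0 (shut) to 1 (fully open), set as the call begins (left out, the last holds). The fingers move at their own pace and stop on an object; the grip force is fixed at half the most. Time passes only in rows, so rows that do not move let the fingers close. It gives the time, the measured TCP pose, the force and the opening at its end, in the units of the state.
- bot.read_state(): the state, without advancing time (a new reading comes with each control period).
- vision.capture(name): name is "scene" or "side" or "wrist"; returns a dict with "pixels" (400x640x3 uint8, blue, green, red), "fx", "fy", "cx", "cy" (pixels), "extrinsics" (4x4, takes a point from camera to world coordinates). Camera axes: x right, y down, z forward; pixel columns grow to the right and rows downward; lengths in m; the calibration is good to about 2 mm. The wrist camera is an equidistant fisheye: a pixel r from the principal point sees the ray r / f radians off the axis. A picture is of the moment at which its call begins. There is no depth.
- bot.hand_in(): hands the job in, once; it reports no verdict.
Trained networks look in a picture, given as the dict that the camera call returned (one of the last four; its "shot" number tells which), for a name from the list of things; names that differ only in an ending like _2 or _b are one class to them, and where a whole thing is asked for, a point or a joint stands for the part that bears it (a point fixed in the world has none). Each returns a list of dicts, best first, with "confidence" (0 to 1); they miss things now and then, are a little off and sometimes report something else, mostly with a low value. They report only what shows in the picture. A call takes as long as a camera call. They do not tell look-alikes from the thing itself.
- nets.look_for(picture, query): "at" ([column, row] as shares, 0 to 1, of the picture: columns of its width, rows of its height, amid what is visible of it).
- nets.masks_of(picture, query): "region" (400x640 bool, what is visible of it) and "at" ([column, row] as shares, 0 to 1, of the picture: columns of its width, rows of its height, amid what is visible of it).
The state is a dict: "time_s": time; "joint_positions": joint angles; "qvel": joint speeds; "tau": joint torques, N m; "position": TCP position; "tcp_rot": TCP orientation; "force": force on the tool from outside, world axes, zero at the start; "moment": the same for the moment, N m; "opening": opening from 0.0 (shut) to 1.0 (fully open).
Only numpy, scipy, OpenCV 4.12 (cv2) and the standard library are available. Lean on these libraries where they do the work, as an engineer would, in place of code of your own. Each camera call takes 0.05 s, during which the arm holds its last target.

TASK

Two turnover moulds stand on the bench. Empty the one that holds the two square blocks: take its bail handle, swing the tray over well past upright and let it drop or rap hard onto its stop, so that both stuck blocks jump out onto the mat below, and leave the tray lying upside down over them. The single long bar in the other mould is still curing: do not turn that one.

Things in the scene. Friction and masses are not known exactly. Their poses are not given: they have to be found in the camera images.
- tray (a joint): hinge (rad) of the dark steel tray with two square pockets, 70 x 110 x 22 mm, 0.35 kg: 0 = mouth up on the robot's side, 1.57 = upright, 3.14 = upside down on the far side, on its hard stop (steel rapping bar). It swings freely and balances at about 1.75; let go anywhere from 1.9 to 2.3 it falls over, hard enough for the knock to free the blocks. Lowered gently, it keeps them
- tray_bar (a point): middle of the tray's bail handle: a straight round steel bar 12 mm thick, 88 mm long between its side arms, parallel to the hinge and 125 mm from it, at hinge height (45 mm over the bench) when the tray lies flat. Axes: y along the bar; x, at the start, from the bar to the hinge; they turn with the tray. Between bar and tray edge 34 mm are clear; the bar can turn between gripping fingers
- tray_hinge (a point): point on the hinge axis of this mould, midway along it, on the fixed base, 45 mm over the bench. y along the hinge, x level from the lying tray to the landing side, z up. The base is a 190 x 132 mm grey plate with a black rubber mat on the landing side, 8 mm over the bench, in front of an upright steel rapping bar
- block_a_mid (a point): centre of the white cast block in the right-hand pocket (smaller y of the mould), 36 x 36 x 16 mm, origin half-way up. It starts sunk in its pocket, its face 1 mm below the tray's mouth, held by a small spring keeper against about twice its own weight (50 g). Lying on the mat its centre is about 16 mm over the bench
- block_b_mid (a point): the same for the block in the left-hand pocket
- spare_tray (a joint): hinge of the other, equal mould, whose tray has one long pocket with an 84 x 36 mm cast bar in it: 0 = mouth up. It must stay there
- spare_tray_bar (a point): middle of the other mould's bail handle, same shape
Mind the look-alikes: they are no part of the job. Leave any red look-alike of the part that bears block_a_mid alone.

How it is judged (in metres and radians):
On the way:
1. the tray with the two blocks is turned over past upright (value of joint tray above 1.65 rad).
At the end, for the whole second after the job is handed in: The two-pocket tray lies upside down on its stop (within 11 degrees), both blocks lie out of their pockets on the mat below it, on the landing side within 90 mm of the hinge's middle and with their centres under 29 mm over the bench, and the other tray still lies mouth up (within 6 degrees) (value of joint tray above 2.95 rad and height (world z) of each of block_a_mid, block_b_mid below 0.029 m and horizontal distance between each of block_a_mid, block_b_mid and tray_hinge below 0.09 m and x of each of block_a_mid, block_b_mid in the frame of tray_hinge above 0 m and value of joint spare_tray below 0.1 rad); the robot touches nothing.
It fails at once if the other mould's tray was lifted more than 15 degrees (value of joint spare_tray above 0.26 rad).
It also fails if it takes over 35 s, if anything falls off the work surface, if the arm or the gripper's body presses on something with over 40 N, if the wrist force passes 120 N, or if a joint passes its speed limit or range.

## Working session

There is one attempt and no reset: what is moved stays moved. The work goes in short steps, Python scripts to look and compute and a tool call to move; the robot and the scene stay as the last step left them, time stands still between calls to the robot, and variables do not carry over. Pictures are saved under pics/ and viewed, and the job is handed in when it is done.

Besides the shell and the picture viewer there is one more tool, called after "Call:" as a command line: name --argument value ..., lists and objects as JSON in quotes. play_rows: Moves the arm, as the interface text tells. Shift numbers are shares of 0.8 m and turn numbers shares of 60 degrees, none past 1 either way. Its arguments: {"type":"object","properties":{"series":{"type":"array"},"gripper":{"type":"number"}},"required":["series"]}

```bash
ls; mkdir -p pics
cat > h.py <<'E'
import numpy as np, cv2
from rig import bot, vision, nets
def ray(p,u,v):
    E=np.array(p['extrinsics']);d=np.array([(u-p['cx'])/p['fx'],(v-p['cy'])/p['fy'],1.])
    return E[:3,3],E[:3,:3]@d
def onz(p,u,v,z):
    o,d=ray(p,u,v);return o+d*(z-o[2])/d[2]
def proj(p,X):
    E=np.array(p['extrinsics']);c=E[:3,:3].T@(np.array(X)-E[:3,3]);return np.array([p['cx']+p['fx']*c[0]/c[2],p['cy']+p['fy']*c[1]/c[2]])
E
python3 - <<'E'
from h import *
print(bot.read_state(), bot.tips_ahead)
for n in ['scene','side']:
    p=vision.capture(n);cv2.imwrite(f'pics/{n}0.png',p['pixels'])
    print(n,np.round(p['extrinsics'],3).tolist(),p['fx'])
    for q in ['tray','tray_bar','tray_hinge','block_a_mid','spare_tray','spare_tray_bar']:
        print(q,[(round(r['confidence'],2),np.round(np.array(r['at'])*[640,400],1).tolist()) for r in nets.look_for(p,q)])
E
```

```text
pics
{'time_s': 0.0, 'joint_positions': array([ 5.97291073e+01,  3.02778771e+01,  8.21542429e+01, -5.56349396e-04,
        6.76887276e+01, -1.02282910e+01]), 'qvel': array([ 4.81457692e-02, -1.55077718e-04,  1.81156219e-01,  5.15749589e-02,
       -5.48265354e-02,  1.70860928e-02]), 'tau': array([ 7.00230958e-04, -4.40058947e+01, -1.76587629e+01,  6.34296192e-02,
        5.84631076e-02, -1.51138088e-04]), 'position': array([0.21389441, 0.5866587 , 0.29129504]), 'tcp_rot': array([[ 3.42714179e-01,  9.39439129e-01, -1.05545897e-03],
       [ 9.39437426e-01, -3.42715609e-01, -1.82613047e-03],
       [-2.07726068e-03, -3.65696856e-04, -9.99997776e-01]]), 'force': array([ 0.16773409,  0.01294027, -0.22114255]), 'moment': array([ 0.01532684, -0.01227228,  0.02364892]), 'opening': 1.0000011711689283} 0.0697
scene [[0.738, -0.279, 0.614, 0.024], [-0.675, -0.283, 0.682, -0.538], [-0.016, -0.918, -0.397, 0.391], [0.0, 0.0, 0.0, 1.0]] 375.83548817353625
tray [(0.84, [351.2, 228.3]), (0.29, [293.1, 202.6])]
tray_bar [(0.93, [354.9, 230.6])]
tray_hinge [(0.63, [373.1, 234.0]), (0.39, [352.2, 230.4])]
block_a_mid [(0.59, [353.2, 229.3]), (0.56, [365.5, 226.4]), (0.52, [232.2, 234.3])]
spare_tray [(0.91, [295.4, 202.4])]
spare_tray_bar [(0.63, [289.3, 203.4])]
side [[-0.989, -0.14, 0.057, 0.509], [-0.151, 0.88, -0.45, 0.418], [0.013, -0.453, -0.891, 0.821], [0.0, 0.0, 0.0, 1.0]] 483.0294371588793
tray [(0.91, [343.8, 143.0])]
tray_bar [(0.94, [343.0, 146.8])]
tray_hinge [(0.74, [317.7, 156.8])]
block_a_mid [(0.98, [336.6, 321.6]), (0.75, [423.8, 255.3]), (0.62, [207.9, 258.8]), (0.57, [284.5, 305.7]), (0.53, [346.9, 131.5])]
spare_tray [(0.76, [336.7, 235.6])]
spare_tray_bar [(0.85, [339.3, 233.0]), (0.66, [337.4, 156.0])]
```

Run:
```python
import cv2
a=cv2.imread('pics/scene0.png')[150:300,220:440];b=cv2.imread('pics/side0.png')[60:360,160:480]
cv2.imwrite('pics/sc.png',cv2.resize(a,None,fx=3.6,fy=3.6,interpolation=2));cv2.imwrite('pics/sd.png',cv2.resize(b,None,fx=2,fy=2,interpolation=2))
```

```text
(no output)
```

View pics/scene0.png

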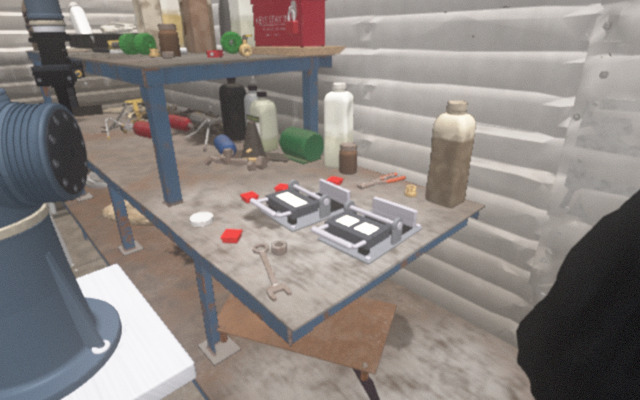

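View pics/side0.png

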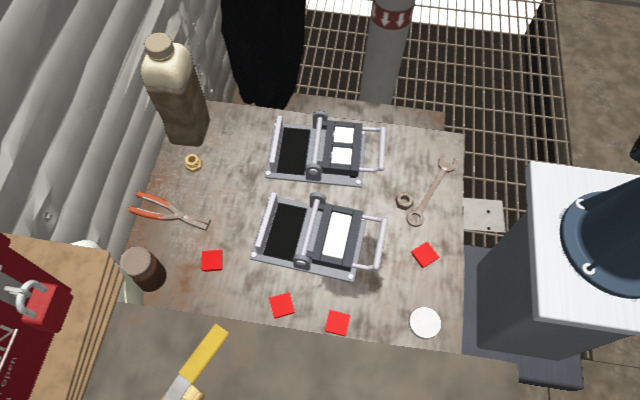

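```bash
sleep 1
```

```text
(no output)
```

View pics/sc.png

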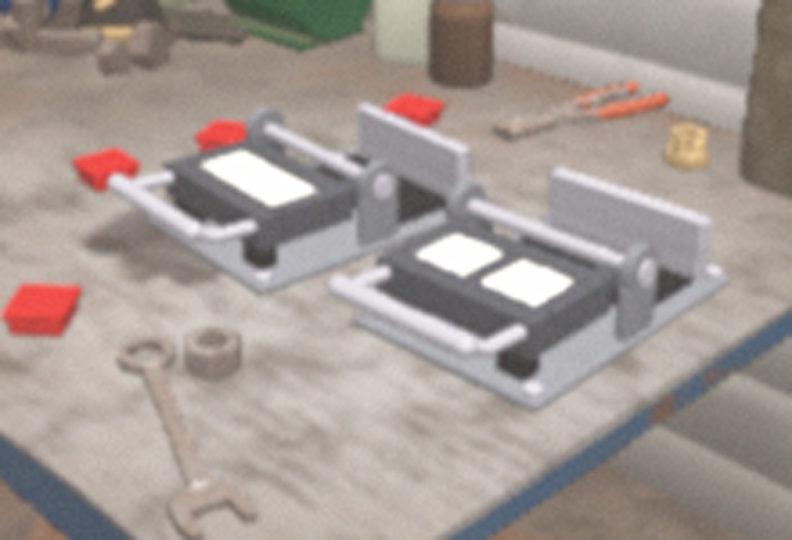

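View pics/sd.png

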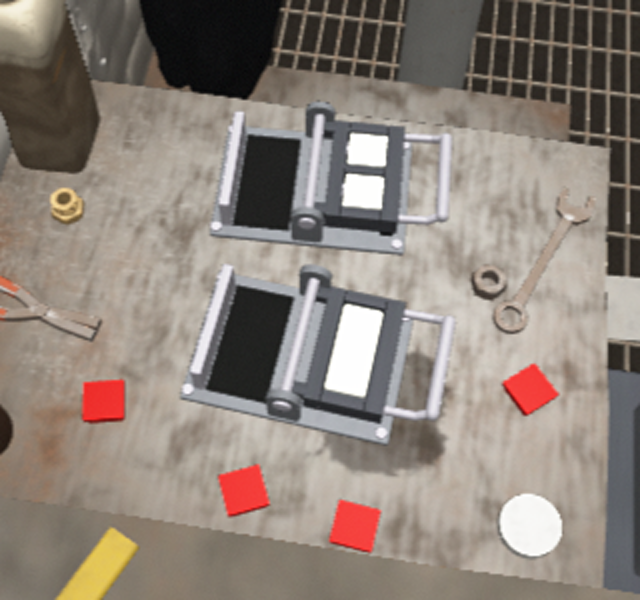

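Run:
```python
from h import *
from scipy.optimize import least_squares
s=vision.capture('scene');d=vision.capture('side');w=vision.capture('wrist')
cv2.imwrite('pics/w0.png',w['pixels'])
def tri(a,b):
    f=lambda X:np.r_[proj(s,X)-a,proj(d,X)-b]
    r=least_squares(f,[.6,0,.05]);return np.round(r.x,4),np.round(r.fun,1)
print('bar L',tri((352,246.7),(383,128.5)),'bar R',tri((313,229),(382,168.5)))
print('side on z=.045 bar', onz(d,383.5,128.5,.045),onz(d,382,168.5,.045))
print('hinge side',onz(d,319,114,.05),onz(d,313.5,171,.05))
print('scene z.045 bar',onz(s,352,246.7,.045),onz(s,313,229,.045))
for n,uv in dict(postfoot=(172,203),post2=(312,140)).items(): print(n,onz(s,*uv,0))
# shelf edge heights: post foot vertical
f=onz(s,172,203,0)
for z in (.2,.25,.3,.35,.4,.45): print(z,proj(s,[f[0],f[1],z]),proj(d,[f[0],f[1],z]))
for z in (0,.2,.3,.4): print('knife',z,onz(d,90,348,z),onz(d,120,300,z))
```

```text
bar L (array([ 0.4532, -0.158 ,  0.0444]), array([-0.9,  0.4, -0.7, -0.8])) bar R (array([ 0.4464, -0.0644,  0.0461]), array([-0.5,  0.2, -0.4, -0.4]))
side on z=.045 bar [ 0.45068453 -0.15600976  0.045     ] [ 0.44552426 -0.06446413  0.045     ]
hinge side [ 0.58018878 -0.16675137  0.05      ] [ 0.57104431 -0.03586686  0.05      ]
scene z.045 bar [ 0.45440765 -0.15887377  0.045     ] [ 0.44888131 -0.06309094  0.045     ]
postfoot [0.33954909 0.35036644 0.        ]
post2 [0.99834127 0.54728858 0.        ]
0.2 [157.76858756 124.95446604] [457.75917138 409.41749612]
0.25 [153.79861393 103.18300002] [470.33723362 406.15347507]
0.3 [149.6403346   80.37885941] [485.22598234 402.28982832]
0.35 [145.28002642  56.46678588] [503.12655607 397.64460966]
0.4 [140.70259953  31.36402625] [525.0556776  391.95397839]
0.45 [135.89142295   4.97937562] [552.54572366 384.82028106]
knife 0 [0.88669423 0.3266973  0.        ] [0.86474706 0.24197878 0.        ]
knife 0.2 [0.79466059 0.34887099 0.2       ] [0.77805867 0.28478575 0.2       ]
knife 0.3 [0.74864377 0.35995783 0.3       ] [0.73471448 0.30618923 0.3       ]
knife 0.4 [0.70262694 0.37104468 0.4       ] [0.69137028 0.32759271 0.4       ]
```

```bash
sleep 2
```

```text
(no output)
```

View pics/w0.png

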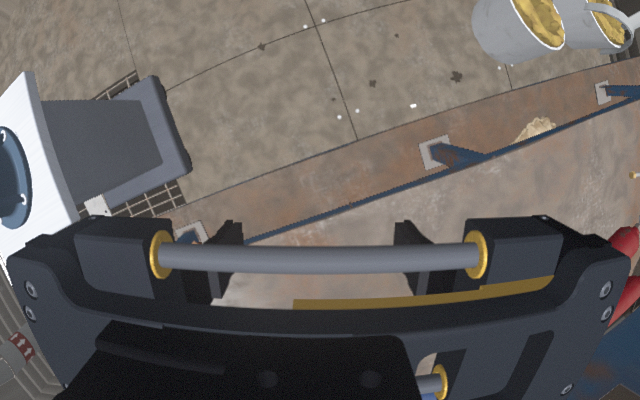

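Call:
play_rows --series '[{"tz": 0.0525},{"tz": 0.0525},{"tz": 0.0525},{"tz": 0.0525},{"tz": 0.0525}]' --gripper 0.36

```text
invalid input
```

Call:
play_rows --series '[{"tx": 0.023,"ty": -0.0537,"turn": -0.069},{"tx": 0.023,"ty": -0.0537,"turn": -0.069},{"tx": 0.023,"ty": -0.0537,"turn": -0.069},{"tx": 0.023,"ty": -0.0537,"turn": -0.069},{"tx": 0.023,"ty": -0.0537,"turn": -0.069},{"tx": 0.023,"ty": -0.0537,"turn": -0.069},{"tx": 0.023,"ty": -0.0537,"turn": -0.069},{"tx": 0.023,"ty": -0.0537,"turn": -0.069},{"tx": 0.023,"ty": -0.0537,"turn": -0.069}]'

```text
invalid input
```

Run:
```python
from h import *
s=bot.read_state();print(s['position'],s['tcp_rot'],s['time_s'],s['opening'],s['force'],s['joint_positions'])
```

```text
[0.21415657 0.58715764 0.29226813] [[ 3.42738338e-01  9.39430908e-01  2.71651107e-05]
 [ 9.39430906e-01 -3.42738339e-01  5.65642529e-05]
 [ 6.24487324e-05  6.13300654e-06 -9.99999998e-01]] 0.85 1.0028581717176015 [-0.19814383 -0.09697654  0.50291914] [ 5.97311370e+01  3.02222702e+01  8.20865354e+01  3.12761025e-04
  6.76876108e+01 -1.02251852e+01]
```

Call:
play_rows --series '[{"tx": 0,"ty": 0,"tz": 0.0525,"turn": 0},{"tx": 0,"ty": 0,"tz": 0.0525,"turn": 0},{"tx": 0,"ty": 0,"tz": 0.0525,"turn": 0},{"tx": 0,"ty": 0,"tz": 0.0525,"turn": 0},{"tx": 0,"ty": 0,"tz": 0.0525,"turn": 0}]' --gripper 0.36

```text
time_s: 1.35
position: [0.2139, 0.5868, 0.5041]
tcp_rot: [[0.343, 0.939, 0.0], [0.939, -0.343, 0.0], [0.0, -0.0, -1.0]]
force: [0.5, 0.8, 0.3]
opening: 0.631
```

Call:
play_rows --series '[{"tx": 0.023,"ty": -0.0537,"tz": 0,"turn": -0.069},{"tx": 0.023,"ty": -0.0537,"tz": 0,"turn": -0.069},{"tx": 0.023,"ty": -0.0537,"tz": 0,"turn": -0.069},{"tx": 0.023,"ty": -0.0537,"tz": 0,"turn": -0.069},{"tx": 0.023,"ty": -0.0537,"tz": 0,"turn": -0.069},{"tx": 0.023,"ty": -0.0537,"tz": 0,"turn": -0.069},{"tx": 0.023,"ty": -0.0537,"tz": 0,"turn": -0.069},{"tx": 0.023,"ty": -0.0537,"tz": 0,"turn": -0.069},{"tx": 0.023,"ty": -0.0537,"tz": 0,"turn": -0.069}]'

```text
time_s: 2.25
position: [0.3799, 0.1987, 0.5026]
tcp_rot: [[0.843, 0.538, 0.001], [0.538, -0.843, 0.0], [0.001, 0.0, -1.0]]
force: [0.3, 0.9, 0.4]
opening: 0.357
```

Call:
play_rows --series '[{"tx": 0.0125,"ty": -0.0554,"tz": 0,"turn": -0.069},{"tx": 0.0125,"ty": -0.0554,"tz": 0,"turn": -0.069},{"tx": 0.0125,"ty": -0.0554,"tz": 0,"turn": -0.069},{"tx": 0.0125,"ty": -0.0554,"tz": 0,"turn": -0.069},{"tx": 0.0125,"ty": -0.0554,"tz": 0,"turn": -0.069},{"tx": 0.0125,"ty": -0.0554,"tz": 0,"turn": -0.069},{"tx": 0.0125,"ty": -0.0554,"tz": 0,"turn": -0.069}]'

```text
time_s: 2.95
position: [0.4496, -0.1116, 0.5025]
tcp_rot: [[0.998, 0.061, 0.001], [0.061, -0.998, -0.0], [0.001, 0.0, -1.0]]
force: [0.7, 0.5, 0.4]
opening: 0.361
```

Call:
play_rows --series '[{"tx": 0,"ty": 0,"tz": -0.058,"turn": 0},{"tx": 0,"ty": 0,"tz": -0.058,"turn": 0},{"tx": 0,"ty": 0,"tz": -0.058,"turn": 0},{"tx": 0,"ty": 0,"tz": -0.058,"turn": 0},{"tx": 0,"ty": 0,"tz": -0.058,"turn": 0},{"tx": 0,"ty": 0,"tz": -0.058,"turn": 0},{"tx": 0,"ty": 0,"tz": 0,"turn": 0}]'

```text
time_s: 3.65
position: [0.4465, -0.1082, 0.2189]
tcp_rot: [[0.998, 0.065, -0.013], [0.065, -0.998, 0.007], [-0.012, -0.007, -1.0]]
force: [-0.8, 0.5, 0.7]
opening: 0.361
```

Run:
```python
from h import *
st=bot.read_state();print(st['position'],st['tcp_rot'][:,0],st['force'],st['joint_positions'])
w=vision.capture('wrist');d=vision.capture('side');s=vision.capture('scene')
cv2.imwrite('pics/w1.png',w['pixels']);cv2.imwrite('pics/d1.png',d['pixels']);cv2.imwrite('pics/s1.png',s['pixels'])
# wrist fisheye proj of expected points
E=np.array(w['extrinsics'])
def fp(X):
    c=E[:3,:3].T@(np.array(X)-E[:3,3]);r=np.hypot(*c[:2]);t=np.arctan2(r,c[2]);return np.round([w['cx']+w['fx']*t*c[0]/r,w['cy']+w['fy']*t*c[1]/r],1)
ax=np.array([.998,.063,0]);ay=np.array([-.063,.998,0]);B=np.array([.450,-.111,.045])
print('barends',fp(B+.05*ay),fp(B-.05*ay),'mid',fp(B),'hinge',fp(B+.125*ax+.05*ay),fp(B+.125*ax-.05*ay))
print([(r['confidence'],np.array(r['at'])*[640,400]) for r in nets.look_for(w,'tray_bar')])
```

```text
[ 0.44646293 -0.1082091   0.21887909] [ 0.99783371  0.06463557 -0.0122526 ] [-0.76627127  0.49908773  0.65889014] [-2.76044717e+01  2.47157116e+01  1.09155543e+02 -5.31948981e-03
  4.69480789e+01 -3.13044314e+01]
barends [324.9 140.8] [324.1 248.4] mid [324.6 197.1] hinge [460.4 144.9] [449.3 245.9]
[(0.8, array([386.432, 180.8  ]))]
```

```bash
sleep 2
```

```text
(no output)
```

View pics/w1.png

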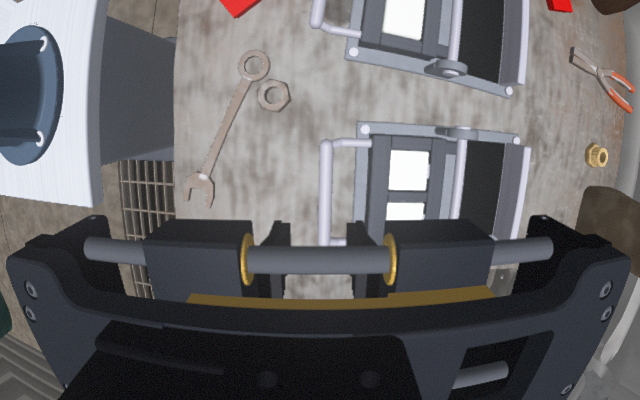

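View pics/s1.png

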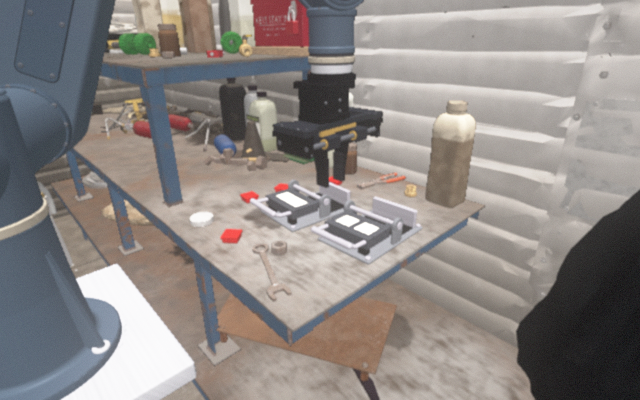

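The two-square mould (wrist px ~408,190) is under the gripper. The bar at px (325,140)–(325,243) matches my predicted position; the long-bar mould is the upper one (405,20).

Run:
```python
from h import *
st=bot.read_state();print(st['position'],st['tcp_rot'],st['force'],st['time_s'])
```

```text
[ 0.45126769 -0.11048503  0.22618   ] [[ 0.99788039  0.06491271  0.00459057]
 [ 0.06492421 -0.99788731 -0.00240139]
 [ 0.00442499  0.00269434 -0.99998658]] [1.11522244 0.33389408 1.00210178] 3.85
```

Call:
play_rows --series '[{"tx": 0,"ty": 0,"tz": -0.026,"turn": 0},{"tx": 0,"ty": 0,"tz": -0.026,"turn": 0},{"tx": 0,"ty": 0,"tz": -0.026,"turn": 0},{"tx": 0,"ty": 0,"tz": -0.026,"turn": 0},{"tx": 0,"ty": 0,"tz": -0.026,"turn": 0},{"tx": 0,"ty": 0,"tz": -0.026,"turn": 0},{"tx": 0,"ty": 0,"tz": 0,"turn": 0},{"tx": 0,"ty": 0,"tz": 0,"turn": 0},{"tx": 0,"ty": 0,"tz": 0,"turn": 0}]'

```text
time_s: 4.75
position: [0.451, -0.1103, 0.101]
tcp_rot: [[0.998, 0.065, 0.004], [0.065, -0.998, -0.002], [0.004, 0.002, -1.0]]
force: [-0.6, -0.6, -0.8]
opening: 0.36
```

Run:
```python
from h import *
d=vision.capture('side');w=vision.capture('wrist');s=vision.capture('scene')
print(bot.read_state()['position'])
a=np.hstack([cv2.resize(d['pixels'][90:210,250:410],None,fx=2.5,fy=2.5),cv2.resize(s['pixels'][130:250,270:430],None,fx=2.5,fy=2.5)])
cv2.imwrite('pics/a2.png',a);cv2.imwrite('pics/w2.png',w['pixels'])
```

```text
[ 0.45044138 -0.11003814  0.10030537]
```

```bash
sleep 2
```

```text
(no output)
```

View pics/a2.png

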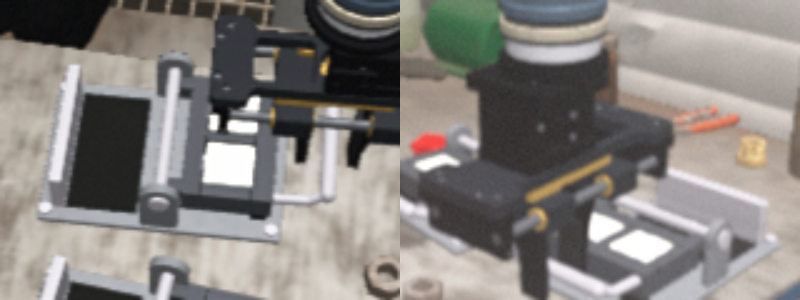

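View pics/w2.png

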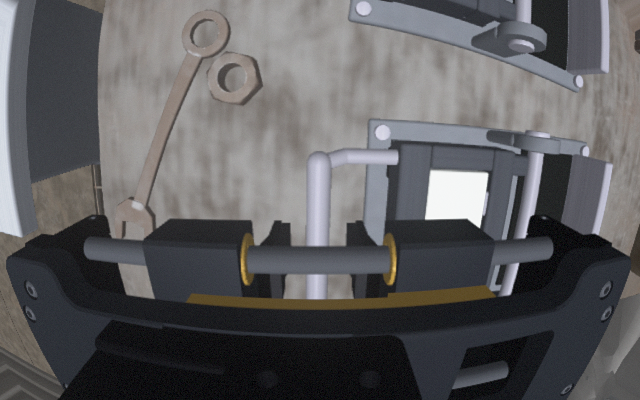

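The bar (wrist px 318) sits centred between the fingers (290 and 348), with no contact. Closing.

Call:
play_rows --series '[{"tx": 0,"ty": 0,"tz": 0,"turn": 0},{"tx": 0,"ty": 0,"tz": 0,"turn": 0},{"tx": 0,"ty": 0,"tz": 0,"turn": 0},{"tx": 0,"ty": 0,"tz": 0,"turn": 0},{"tx": 0,"ty": 0,"tz": 0,"turn": 0}]' --gripper 0

```text
time_s: 5.4
position: [0.4504, -0.1098, 0.0991]
tcp_rot: [[0.998, 0.064, 0.001], [0.064, -0.998, -0.0], [0.001, 0.0, -1.0]]
force: [1.9, 2.9, 0.8]
opening: 0.129
```

Run:
```python
from h import *
st=bot.read_state();print(st['position'],st['force'],st['opening'])
# increments in shares for arc, 12deg steps
ths=np.radians(np.arange(0,115,9.5));p=.125*np.c_[-np.cos(ths),np.sin(ths)]
D=np.diff(p,axis=0);print(np.degrees(ths))
for a in D: print(np.round([a[0]*.998/.8,a[0]*.064/.8,a[1]/.8],4))
```

```text
[ 0.4503997  -0.10976889  0.09910323] [1.89358971 2.91357848 0.75620745] 0.12899350788751549
[  0.    9.5  19.   28.5  38.   47.5  57.   66.5  76.   85.5  95.  104.5
 114. ]
[0.0021 0.0001 0.0258]
[0.0064 0.0004 0.0251]
[0.0104 0.0007 0.0237]
[0.0142 0.0009 0.0216]
[0.0175 0.0011 0.019 ]
[0.0204 0.0013 0.0158]
[0.0227 0.0015 0.0122]
[0.0245 0.0016 0.0083]
[0.0255 0.0016 0.0042]
[ 0.0258  0.0017 -0.0001]
[ 0.0255  0.0016 -0.0044]
[ 0.0244  0.0016 -0.0085]
```

Call:
play_rows --series '[{"tx": 0.0021,"ty": 0.0001,"tz": 0.0258,"turn": 0},{"tx": 0.0064,"ty": 0.0004,"tz": 0.0251,"turn": 0},{"tx": 0.0104,"ty": 0.0007,"tz": 0.0237,"turn": 0},{"tx": 0.0142,"ty": 0.0009,"tz": 0.0216,"turn": 0},{"tx": 0.0175,"ty": 0.0011,"tz": 0.019,"turn": 0},{"tx": 0.0204,"ty": 0.0013,"tz": 0.0158,"turn": 0}]'

```text
time_s: 6.0
position: [0.5022, -0.1072, 0.2042]
tcp_rot: [[0.998, 0.068, -0.013], [0.068, -0.998, -0.002], [-0.013, 0.001, -1.0]]
force: [-10.8, -8.6, 8.1]
opening: 0.125
```

Call:
play_rows --series '[{"tx": 0.0227,"ty": 0.0015,"tz": 0.0122,"turn": 0},{"tx": 0.0245,"ty": 0.0016,"tz": 0.0083,"turn": 0},{"tx": 0.0255,"ty": 0.0016,"tz": 0.0042,"turn": 0},{"tx": 0.0258,"ty": 0.0017,"tz": 0,"turn": 0},{"tx": 0.0255,"ty": 0.0016,"tz": -0.0044,"turn": 0},{"tx": 0.0244,"ty": 0.0016,"tz": -0.0085,"turn": 0},{"tx": 0,"ty": 0,"tz": 0,"turn": 0},{"tx": 0,"ty": 0,"tz": 0,"turn": 0}]'

```text
time_s: 6.8
position: [0.6267, -0.1009, 0.2137]
tcp_rot: [[0.998, 0.065, 0.003], [0.065, -0.998, -0.005], [0.002, 0.005, -1.0]]
force: [1.0, -5.6, 1.7]
opening: 0.125
```

Run:
```python
from h import *
d=vision.capture('side');s=vision.capture('scene')
st=bot.read_state();print(st['position'],st['force'],st['opening'])
a=np.hstack([cv2.resize(d['pixels'][90:210,250:410],None,fx=2.5,fy=2.5),cv2.resize(s['pixels'][130:250,270:430],None,fx=2.5,fy=2.5)])
cv2.imwrite('pics/a3.png',a)
```

```text
[ 0.62634343 -0.10092578  0.21378933] [ 1.47654158 -5.48836759  1.99961017] 0.12752207580200464
```

```bash
sleep 2
```

```text
(no output)
```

View pics/a3.png

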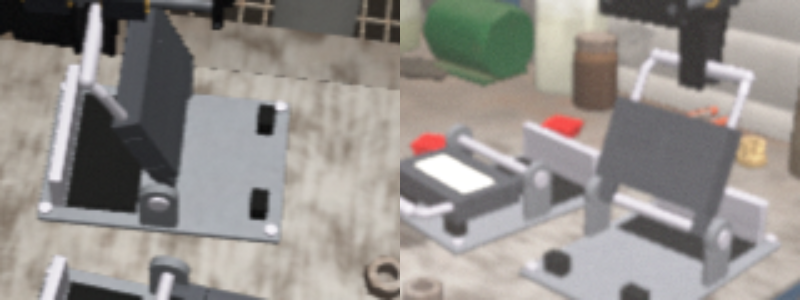

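Call:
play_rows --series '[{"tx": 0,"ty": 0,"tz": 0,"turn": 0},{"tx": 0,"ty": 0,"tz": 0.06,"turn": 0},{"tx": 0,"ty": 0,"tz": 0.06,"turn": 0},{"tx": 0,"ty": 0,"tz": 0.06,"turn": 0},{"tx": 0,"ty": 0,"tz": 0.02,"turn": 0},{"tx": 0,"ty": 0,"tz": 0,"turn": 0},{"tx": 0,"ty": 0,"tz": 0,"turn": 0},{"tx": 0,"ty": 0,"tz": 0,"turn": 0},{"tx": 0,"ty": 0,"tz": 0,"turn": 0}]' --gripper 1

```text
time_s: 7.8
position: [0.6244, -0.0982, 0.3708]
tcp_rot: [[0.998, 0.065, -0.005], [0.065, -0.998, 0.002], [-0.005, -0.002, -1.0]]
force: [0.7, -0.3, 0.8]
opening: 0.864
```

Run:
```python
from h import *
d=vision.capture('side');s=vision.capture('scene');w=vision.capture('wrist')
st=bot.read_state();print(st['position'],st['force'],st['opening'])
a=np.hstack([cv2.resize(d['pixels'][90:210,230:390],None,fx=2.5,fy=2.5),cv2.resize(s['pixels'][160:280,290:450],None,fx=2.5,fy=2.5)])
cv2.imwrite('pics/a4.png',a);cv2.imwrite('pics/w4.png',w['pixels'])
for n,p in (('d',d),('s',s)): print(n,[(round(r['confidence'],2),np.round(np.array(r['at'])*[640,400]).tolist()) for q in ('block_a_mid','tray_bar') for r in nets.look_for(p,q)])
```

```text
[ 0.6249881  -0.09838692  0.37193057] [-0.36506171 -1.47160307 -0.62375613] 0.9661575980423978
d [(0.91, [423.0, 255.0]), (0.72, [283.0, 304.0]), (0.68, [337.0, 321.0]), (0.56, [210.0, 260.0]), (0.9, [286.0, 136.0])]
s [(0.8, [232.0, 238.0]), (0.61, [336.0, 181.0]), (0.58, [279.0, 186.0]), (0.56, [387.0, 225.0]), (0.54, [247.0, 198.0]), (0.38, [383.0, 204.0]), (0.59, [384.0, 205.0])]
```

```bash
sleep 2
```

```text
(no output)
```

View pics/a4.png

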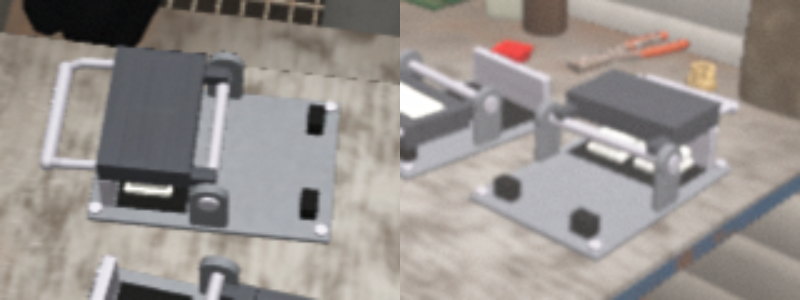

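View pics/w4.png

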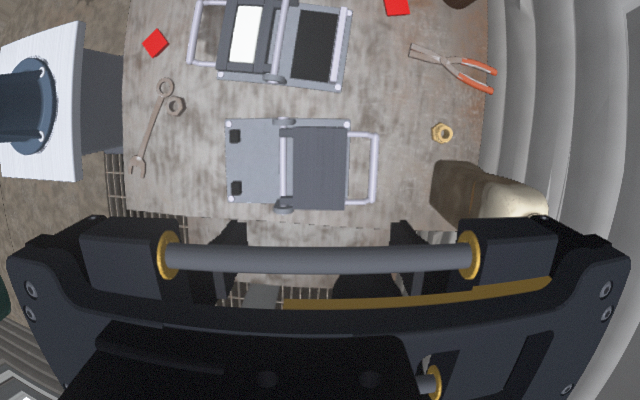

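Run:
```python
from h import *
s=vision.capture('scene');d=vision.capture('side')
a=np.hstack([cv2.resize(s['pixels'][180:250,345:425],None,fx=5,fy=5,interpolation=2),cv2.resize(d['pixels'][105:175,260:340],None,fx=5,fy=5,interpolation=2)])
cv2.imwrite('pics/a5.png',a)
B=np.array([.4503,-.1105,.045]);ax=np.array([.998,.064,0]);ay=np.array([-.064,.998,0]);H=B+.125*ax;U=np.array([0,0,1])
# block face nearest hinge on mat: predicted px for heights
T=H+.125*ax
print('bar pred theta=pi side',proj(d,T+.05*ay),proj(d,T-.05*ay),'scene',proj(s,T),'crop',(proj(s,T)-[345,180])*5)
for z in (.008,.016,.024,.032):
  print(z,[((proj(s,H+.035*ax+k*.022*ay+(z-.045)*U)-[345,180])*5).round() for k in(-1,1)])
```

```text
bar pred theta=pi side [248.34836045 159.34429946] [255.90747265 116.5373875 ] scene [403.78076949 196.93180077] crop [293.90384746  84.65900383]
0.008 [array([219., 242.]), array([134., 210.])]
0.016 [array([220., 225.]), array([134., 194.])]
0.024 [array([221., 208.]), array([135., 177.])]
0.032 [array([222., 191.]), array([136., 161.])]
```

```bash
sleep 1
```

```text
(no output)
```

View pics/a5.png

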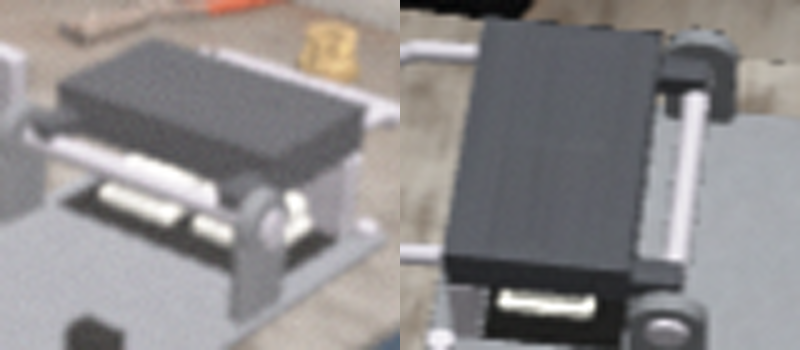

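Run:
```python
from rig import bot
print(bot.hand_in(), bot.read_state()['time_s'])
```

```text
the job is handed in; nothing more can be done
the job is handed in; nothing more can be done
```

I emptied the two-block mould and handed the job in at about 8 s of the 35 s allowed. `bot.hand_in()` gives no verdict, so the result below is from my own last checks.

**What I did:** I gripped the two-block mould's bail handle and swung the tray to about 114° (1.99 rad). There I opened the fingers and lifted away, so the tray fell onto its stop.

**Last checks:**
- **Tray:** the side, scene and wrist pictures show it lying upside down. The handle's ends came within about 6 px of where I predicted them.
- **Blocks:** both white blocks show on the black mat under the tray in the scene picture. Their lower edges are roughly at the mat-height prediction, one within about 5 px and the other within about 12 px. In the side view only one block is visible.
- **Other mould:** it still lies mouth up with its bar in place. I never touched it or the red look-alikes.
- **Robot:** the gripper is clear, about 0.37 m up, with force readings near zero. The highest force in the readings I took during the swing was about 16 N.

**Failed or disagreed:** my first two move calls were refused as invalid because each row needed all four numbers. The block network also reported the red look-alikes, so I confirmed the blocks by eye.

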